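# Lean the chalkboard sign on the sweets crate

### The arm

A 6-joint arm with a two-finger parallel gripper is mounted at the origin on the work surface. World frame = base frame: x ahead of the robot, y to its left, z up, the work surface at z = 0. Lengths are in m, angles in degrees, forces in N, time in s.
With the tool pointing down it reaches from about 0.375 to 0.825 m from the base axis. Payload 5.5 kg.
Tool frame: the origin (TCP) lies at the very end of the fingers, on their centre line; the grasp point (between the pads) lies 19 mm behind it; z points along the fingers, y is the line along which they close (so a half turn about z gives the same grasp; the last joint's range is limited). The gripper opens to 85 mm and grips with 20 to 120 N. Pads are 22 mm wide; open, the fingers measure 114 mm over their backs; the gripper's body (76 mm by 85 mm) begins 54 mm behind the grasp point. The pads swing forward as they close: fully open they stand 13 mm farther back than shut.
Start: joints at [-66.005, 17.962, -2.699, 69.339, 0, 90], TCP at [0.244, -0.548, 0.231] pointing down, gripper open.
Joint ranges: [-152.73, 152.73], [-39.44, 99.34], [-58.76, 71.6], [-118.89, 123.64], [-81.53, 83.1], [-180, 180]. Speed limits (degrees/s): [136.94, 136.94, 172.46, 180, 180, 180].

### API

Orientations are given as a 3x3 rotation matrix whose columns are the frame's x, y, z axes.
In Python, from workcell import move_ptp, move_linear, move_j, open_jaws, grasp, sleep, ik, grab_frame, IKError, job_done, read_time, read_q, read_joint_vel, read_joint_torque, read_eef_pos, read_eef_rot, read_force, read_ft_torque, read_grip_width, read_grip_force gives the robot as it stands. Calls block until the motion is done:
- move_ptp(position, orientation): joint-space move of the TCP to a pose.
- move_linear(position, rotation=None, v=0.15, contact_N=None): straight line of the TCP; rotation=None keeps the orientation; v is the mean speed in m/s. With contact_N (N) it stops when the force on the tool has changed by that much, and returns True; else False.
- move_j(angles): joint-space move.
- open_jaws() and grasp(): open the fingers fully, or close them until they stop; the grip force is fixed at half the most.
- sleep(seconds).
- ik(position, orientation): joint angles nearest the present ones, or None.
- grab_frame(name): name is "scene" or "top" or "wrist"; returns a dict with "frame" (420x560x3 uint8, red, green, blue), "intrinsics" (3x3 intrinsics, pixels), "eye" and "orientation" of the camera in the world. Camera axes: x right, y down, z forward; pixel columns grow to the right and rows downward; lengths in m; the calibration is good to about 2 mm. A picture is of the moment at which its call begins. There is no depth.
A pose or a line that the arm cannot do raises IKError and nothing moves.
- job_done(): hands the job in; it is judged then, once.
Readings, each from a call of its own:
- read_time(): time.
- read_q(): joint angles.
- read_joint_vel(): joint speeds.
- read_joint_torque(): joint torques, N m.
- read_eef_pos(): TCP position.
- read_eef_rot(): TCP orientation.
- read_force(): force on the tool from outside, world axes, zero at the start.
- read_ft_torque(): the same for the moment, N m.
- read_grip_width(): finger opening in m.
- read_grip_force(): force on a finger pad.
Only numpy, scipy, OpenCV 4.12 (cv2) and the standard library are available. Lean on these libraries where they do the work, as an engineer would, in place of code of your own. Each camera call takes 0.05 s, during which the arm holds its last target. There are 200 camera calls.

### The job

Put the chalkboard sign out on the sweet-shop counter: take the black board from its slotted holder and lean it against the front of the sweets crate (the side with the brass plate, away from the robot), its foot on the counter, centred on the crate and square to it, leaning back about 20 degrees from upright. Do not shove the crate, and leave the cream board and the orange jar where they stand.

Things in the scene. Friction and masses are not known exactly. Their poses are not given: they have to be found in the camera images.
- chalkboard: Blank black chalkboard in a pale wooden rim, the same on both faces: a rigid slab 12 mm thick (its x), 140 mm wide (its y), 180 mm high (its z), about 0.25 kg. Origin: centre of its bottom edge. It starts upright in a fixed wooden holder (54 x 110 mm, 36 mm high) with a 15 mm wide, open-topped slot whose floor is 6 mm above the counter; it lifts straight out, and can be pinched across its thickness at the top edge.
- cream_board: Blank cream board with a red rim, of the same size, axes and holder as the chalkboard; a bystander. Either board may stand on the left or the right.
- crate: Brown open wooden crate filled with coloured sweets, a heavy loose block (2.5 kg) 120 mm deep (its x), 160 mm wide (its y), 95 mm high (its z). Origin: centre of its underside. Its upright front face, with a small brass plate flush in it, lies 60 mm from the origin along its +x, which points away from the robot. It stands on the counter (height 0) between the two boards.
- jar: Closed orange jar with a yellow metal lid, radius 38 mm, 110 mm high, origin at the centre of its underside; a bystander on the counter, farther from the robot. (An unlisted flat red gift box, 100 x 140 x 50 mm, lies at the other side of the far counter.)
There are look-alikes about, which are no part of the job. There is more than one size of the chalkboard; the one meant has the size given above. Of the things shaped like the crate, the brown one is meant.

How it is judged:
By the outcome, as a careful person would: the job done as asked, in the order asked, and still so for the second after the job is handed in, with the robot touching nothing.
It also fails if it takes over 40 s, if anything falls off the work surface, if the arm or the gripper's body presses on something with over 40 N, if the wrist force passes 120 N, or if a joint passes its speed limit or range.

## Working session

There is one attempt and no reset: what is moved stays moved. The work goes in short steps, each a Python script; the robot and the scene stay as the last script left them, time stands still between calls to the robot, and variables do not carry over. Pictures are saved under pics/ and viewed, at most 10 in all, crops included, and the job is handed in when it is done.

```bash
mkdir -p pics; ls; python3 - <<'E'
from workcell import *
import cv2,numpy as np
for n in("scene","top"):
    f=grab_frame(n); cv2.imwrite(f"pics/{n}0.png",f["frame"][:,:,::-1]); np.savez(f"{n}0.npz",**f)
    print(n,f["intrinsics"].tolist(),np.round(f["eye"],3),np.round(f["orientation"],3).tolist())
print(read_time())
E
```

```text
pics
scene [[490.0162944215286, 0.0, 277.5693578922583], [0.0, 490.0162944215286, 210.40372689938022], [0.0, 0.0, 1.0]] [0.749 0.475 1.03 ] [[-0.922, 0.345, -0.174], [0.386, 0.835, -0.391], [0.01, -0.428, -0.904]]
top [[493.08523409140025, 0.0, 287.15185927693807], [0.0, 493.08523409140025, 204.1653551715671], [0.0, 0.0, 1.0]] [0.303 0.042 1.378] [[0.025, -0.981, 0.194], [-1.0, -0.025, 0.004], [0.001, -0.194, -0.981]]
0.1
```

View pics/scene0.png

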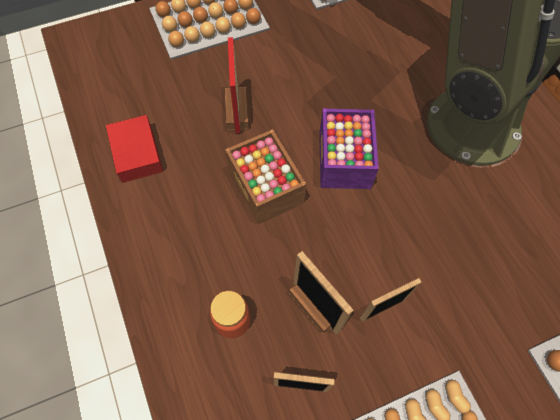

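View pics/top0.png

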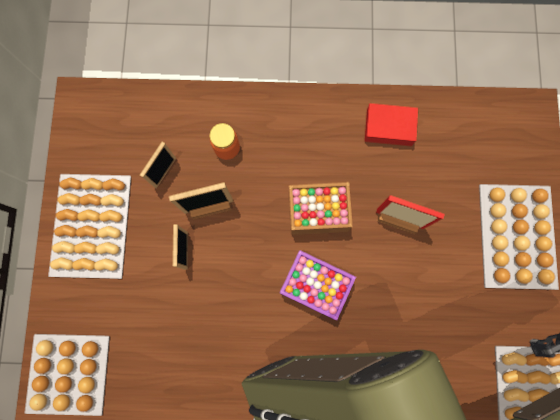

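The chalkboard could be any of three. (a) Standing in a holder: scene (322,290), top (200,200). (b) Small, no holder: scene (390,298), top (180,245). (c) Small, no holder: scene (304,382), top (158,165). Only (a) is large and in a slotted holder, so it fits. The brown crate is at top (320,205) and the purple look-alike at (318,285). I'll confirm both in one enlarged crop.

```bash
python3 - <<'E'
import cv2
t=cv2.imread("pics/top0.png")[130:275,140:370]; s=cv2.imread("pics/scene0.png")[120:345,215:445]
a=cv2.resize(t,None,fx=3.4,fy=3.4,interpolation=cv2.INTER_CUBIC)
cv2.imwrite("pics/ctop.png",a); cv2.imwrite("pics/cscene.png",cv2.resize(s,None,fx=2.6,fy=2.6,interpolation=cv2.INTER_CUBIC))
E
```

```text
(no output)
```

View pics/ctop.png

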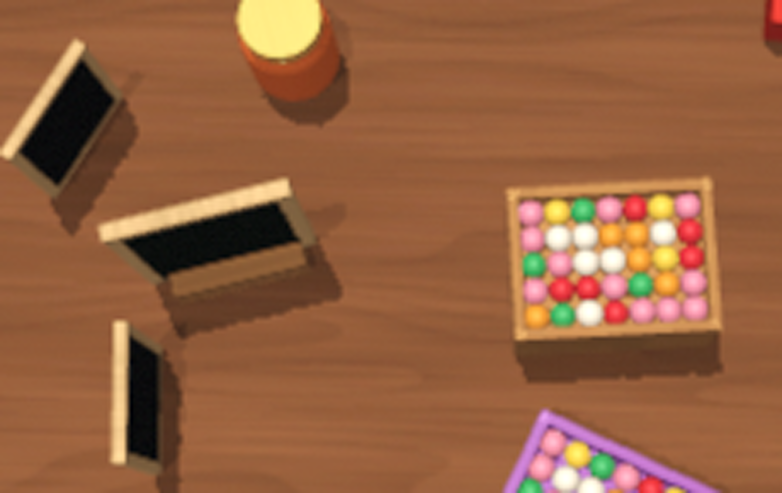

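View pics/cscene.png

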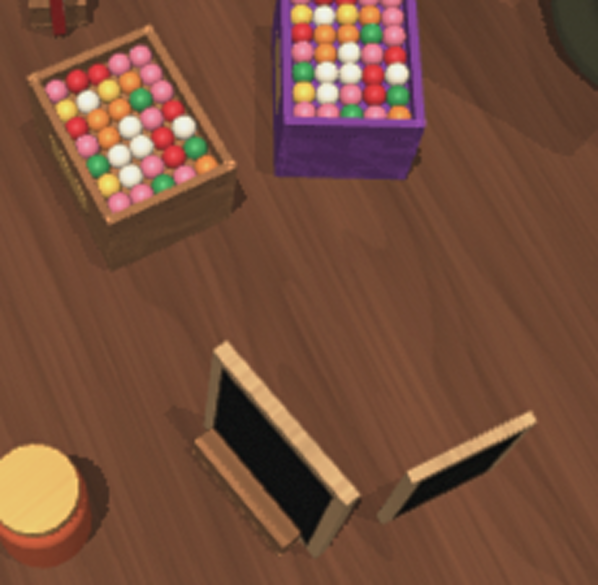

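The crops confirm board (a), in its slotted holder, as the target. Its top strip runs from about (170,197) to (225,183) in the top view. The brown crate's rim corners in the top view are about (290,186), (349,183), (351,227) and (293,229). Next I mask both, cast rays onto their planes and check the sizes.

```bash
cat > h.py <<'E'
import numpy as np,cv2
def plane(f,uv,z):
    uv=np.asarray(uv,float).reshape(-1,2)
    d=(np.asarray(f["orientation"])@np.linalg.inv(f["intrinsics"])@np.c_[uv,np.ones(len(uv))].T).T
    e=np.asarray(f["eye"]); return e+d*((z-e[2])/d[:,2:])
def biggest(m):
    return max(cv2.findContours(m.astype(np.uint8),cv2.RETR_EXTERNAL,cv2.CHAIN_APPROX_NONE)[0],key=cv2.contourArea)
def rect(f,m,off,z,grow=0.5):
    """mask in ROI -> min-area rectangle on plane z: centre, (long, short), angle of long side"""
    S=4; m=cv2.resize(m.astype(np.uint8),None,fx=S,fy=S,interpolation=cv2.INTER_NEAREST)
    c=(biggest(m).reshape(-1,2)+.5)/S-.5+off
    P=plane(f,c,z)[:,:2].astype(np.float32)
    r=cv2.minAreaRect(P*1000); b=cv2.boxPoints(r)
    e=[b[1]-b[0],b[2]-b[1]]; e.sort(key=np.linalg.norm); L=e[1]
    return np.round(r[0],1),np.round([np.linalg.norm(L),np.linalg.norm(e[0])],1),round(np.degrees(np.arctan2(L[1],L[0]))%180,2)
E
python3 - <<'E'
from h import *
tiles=[]
for n,bo,co in(("top",(165,175,240,228),(280,175,360,236)),("scene",(285,245,358,345),(215,120,312,220))):
    f=dict(np.load(n+"0.npz")); 
    for k,(x0,y0,x1,y1) in(("b",bo),("c",co)):
        I=f["frame"][y0:y1,x0:x1].astype(int); R,G,B=I[...,0],I[...,1],I[...,2]
        if k=="b": m=(R>185)&(G>140)
        else: m=(R>(155 if n=="top" else 130))|(G>(105 if n=="top" else 85))
        m=cv2.morphologyEx(m.astype(np.uint8),cv2.MORPH_CLOSE,np.ones((3,3)))
        q=np.zeros_like(m); cv2.drawContours(q,[biggest(m)],-1,1,-1)
        print(n,k,rect(f,q,(x0,y0),.186 if k=="b" else .095))
        v=I.astype(np.uint8)[:,:,::-1].copy(); e=q-cv2.erode(q,np.ones((3,3),np.uint8)); v[e>0]=(255,255,0)
        tiles.append(cv2.resize(v,(390,290),interpolation=cv2.INTER_NEAREST))
cv2.imwrite("pics/masks.png",np.vstack([np.hstack(tiles[:2]),np.hstack(tiles[2:])]))
E
```

```text
top b (array([565. , 272.1]), array([142.9,  16. ], dtype=float32), np.float32(105.98))
top c (array([556.5, -36.2]), array([210.7, 127.5], dtype=float32), np.float32(93.82))
scene b (array([564.5, 271.2]), array([140.6,  13.9], dtype=float32), np.float32(105.73))
scene c (array([559.4, -39.8]), array([164.2, 133.2], dtype=float32), np.float32(94.49))
```

View pics/masks.png

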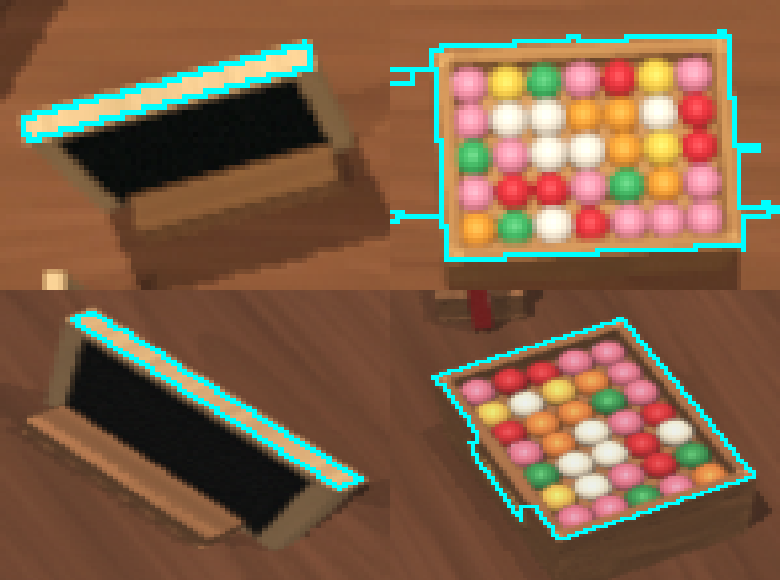

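The board agrees in both views: (565,272), 141 x 14 mm, long side at 105.9°. The crate masks leak: wood grain in the top view, the brass plate in the scene view. I'll tighten them.

```bash
python3 - <<'E'
from h import *
for n,(x0,y0,x1,y1),ths in(("top",(280,175,360,236),((165,115),(170,120),(180,125))),("scene",(215,120,312,220),((130,90),(140,100),(150,100)))):
    f=dict(np.load(n+"0.npz")); I=f["frame"][y0:y1,x0:x1].astype(int)
    for r,g in ths:
        m=((I[...,0]>r)|(I[...,1]>g)).astype(np.uint8)
        m=cv2.morphologyEx(m,cv2.MORPH_CLOSE,np.ones((3,3)))
        q=np.zeros_like(m); cv2.drawContours(q,[biggest(m)],-1,1,-1); q=cv2.morphologyEx(q,cv2.MORPH_OPEN,np.ones((9,9)))
        print(n,r,rect(f,q,(x0,y0),.095))
    # front rim edge by line fit of the outer (white/cyan) boundary, trimmed to 10..90 % of its width
    P=plane(f,biggest(q).reshape(-1,2)+np.array([x0,y0]),.095)[:,:2]*1000
    c=P.mean(0); a=np.radians(4.2); ax=np.array([np.cos(a),np.sin(a)]); L=(P-c)@np.c_[ax,[-ax[1],ax[0]]]
    for nm,i,s in(("front",0,1),("back",0,-1),("left",1,1),("right",1,-1)):
        k=(L[:,i]*s>(50 if i==0 else 70))&(abs(L[:,1-i])<(65 if i==0 else 45))
        p=np.polyfit(L[k,1-i],L[k,i],1); r=abs(np.polyval(p,L[k,1-i])-L[k,i])<2; p=np.polyfit(L[k,1-i][r],L[k,i][r],1)
        print("  ",nm,k.sum(),r.sum(),"offset",p[1].round(1),"deg",np.degrees(p[0]).round(2))
    print("   c",c.round(1))
E
```

```text
top 165 (array([555.9, -40. ]), array([164.4, 124.7], dtype=float32), np.float32(94.51))
top 170 (array([555.7, -40. ]), array([164.3, 124. ], dtype=float32), np.float32(94.51))
top 180 (array([555.5, -39.9]), array([162.6, 122.8], dtype=float32), np.float32(94.36))
   front 48 48 offset 59.6 deg -0.08
   back 50 50 offset -58.1 deg -0.0
   left 33 33 offset 78.7 deg -0.32
   right 33 33 offset -79.2 deg 0.16
   c [554.8 -39.7]
scene 130 (array([557.4, -39.8]), array([163.1, 129.2], dtype=float32), np.float32(94.48))
scene 140 (array([556.3, -40.3]), array([162.1, 127. ], dtype=float32), np.float32(94.36))
scene 150 (array([557. , -39.6]), array([160.7, 125.8], dtype=float32), np.float32(94.51))
   front 53 43 offset 55.9 deg 0.04
   back 46 45 offset -61.0 deg -0.26
   left 38 37 offset 76.1 deg -0.14
   right 36 36 offset -79.9 deg 0.18
   c [557.1 -37.6]
```

Crate: centre (555.5,-39.8) mm, yaw 4.4°, and its size matches. Now I grasp the board and lift it.

```bash
cat > plan.py <<'E'
import numpy as np
B=np.array([.5648,.2717]); byaw=15.85
C=np.array([.5555,-.0398]); cyaw=4.4; D=.032; H=.18-D
def tool(yaw,lean,s):
    a,l=np.radians([yaw,lean]); e=np.array([np.cos(a),np.sin(a),0]); k=np.array([0,0,1.])
    n=np.cos(l)*e+np.sin(l)*k; u=-np.sin(l)*e+np.cos(l)*k
    return np.c_[np.cross(s*n,-u),s*n,-u],e,n,u
def place(s,gap,dz,lean=20,t=.0125):
    """TCP with the board leaning, its back face gap (along crate x) off the crate's top edge, foot dz above the counter"""
    R,e,n,u=tool(cyaw,lean,s); foot=np.r_[C,0]+e*(.06+.095*np.tan(np.radians(lean))+gap)
    return foot+n*.006+u*H+[0,0,dz],R
E
python3 - <<'E'
from workcell import *; from plan import *
for s in(1,-1):
    Q=[ik([*B,.35],tool(byaw,0,s)[0]),ik([*B,.154],tool(byaw,0,s)[0]),ik(*place(s,.02,.15)),ik(*place(s,0,0))]
    print(s,[None if q is None else np.round(q).tolist() for q in Q])
s=1 if Q[0] is None or abs(ik([*B,.35],tool(byaw,0,1)[0])[5])<abs(Q[0][5]) else -1
print("s",s); open("s.txt","w").write(str(s))
R=tool(byaw,0,s)[0]
move_ptp([*B,.35],R); move_linear([*B,.20],v=.2); move_linear([*B,.186-D],v=.08,contact_N=10)
print(read_eef_pos(),read_force()); grasp()
print(read_grip_width(),read_grip_force(),read_force(),read_time())
move_linear([*B,.24],v=.06); move_linear([*B,.33],v=.15)
print(read_grip_width(),read_force(),read_time())
import cv2
f=grab_frame("scene"); cv2.imwrite("pics/lift.png",f["frame"][:,:,::-1])
E
```

```text
1 [[26.0, 20.0, 16.0, 86.0, 0.0, 100.0], [26.0, 23.0, -6.0, 61.0, 0.0, 100.0], [-5.0, 3.0, -17.0, 51.0, 3.0, 81.0], [-5.0, 7.0, -33.0, 30.0, 3.0, 81.0]]
-1 [[26.0, 20.0, 16.0, 86.0, 0.0, -80.0], [26.0, 23.0, -6.0, 61.0, 0.0, -80.0], [-5.0, 3.0, -17.0, 51.0, 3.0, -99.0], [-5.0, 7.0, -33.0, 30.0, 3.0, -99.0]]
s -1
[0.56494927 0.27178822 0.15419535] [0.8533857  0.69395073 0.9710946 ]
0.011558920415522233 58.962271213531494 [0.16659353 0.80879403 1.29168963] 5.5
0.011456209031325814 [-0.99557347  0.38893385 -3.57428393] 7.8333
```

View pics/lift.png

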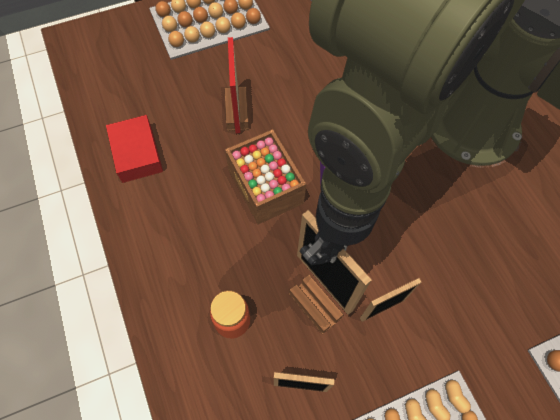

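The board is up and clear of the holder in the jaws at scene (335,255), and nothing else has moved. Now I carry it over and lean it.

```bash
python3 - <<'E'
from workcell import *; from plan import *
s=int(open("s.txt").read())
P,R=place(s,.025,.16); move_ptp(P,R)
print(read_force(),read_time())
move_linear(place(s,.02,.02)[0],v=.15)
hit=move_linear(place(s,.02,-.008)[0],v=.015,contact_N=3)
p=read_eef_pos(); dz=p[2]-place(s,.02,0)[0][2]
print("floor",hit,"dz",dz,read_force())
e=tool(cyaw,20,s)[1]
move_linear(p+[0,0,.001],v=.02)
q=read_eef_pos(); sleep(.2); print(read_force())
hit=move_linear(q-e*.032,v=.012,contact_N=2.5)
g=read_eef_pos(); print("crate",hit,"gap",(g-place(s,0,0)[0])@e,read_force(),read_grip_width(),read_time())
import cv2
f=grab_frame("scene"); cv2.imwrite("pics/pre.png",f["frame"][:,:,::-1])
E
```

```text
[-0.3794676   0.55622734 -3.08457316] 9.075
floor True dz 9.565130519162413e-05 [-1.15652708  0.53565038  4.97824742]
[ 1.21715347 -0.20321418 -3.61576691]
crate True gap -0.0014379727948185097 [3.20870041 0.57384269 0.4862899 ] 0.01121457407315339 13.6167
```

View pics/pre.png

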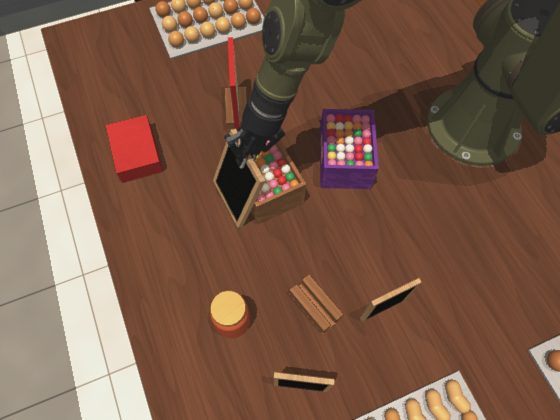

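The board leans against the crate front at scene (238,183), touching gently about where the model predicted (gap -1.4 mm). I lower the last millimetre, release, back off along the board and check.

```bash
python3 - <<'E'
from workcell import *; from plan import *; from h import *
s=int(open("s.txt").read())
p=read_eef_pos(); print(move_linear(p-[0,0,.0015],v=.01,contact_N=3),read_force())
R,e,n,u=tool(cyaw,20,s)
open_jaws(); p=read_eef_pos(); move_linear(p+u*.08,v=.1); print(read_force())
move_linear(p+u*.08+[-.08,0,.12],v=.2); 
move_ptp([.42,-.33,.42],tool(cyaw,0,s)[0]); print(read_time())
f=grab_frame("scene"); t=grab_frame("top"); np.savez("sceneF.npz",**f); np.savez("topF.npz",**t)
a=f["frame"][80:240,170:330,::-1]; b=t["frame"][120:280,240:400,::-1]
cv2.imwrite("pics/fin.png",np.hstack([cv2.resize(x,(400,400),interpolation=cv2.INTER_CUBIC) for x in(a,b)]))
for nm,F,(x0,y0,x1,y1),r,g in(("top",t,(280,175,360,236),180,125),("scene",f,(215,120,312,220),185,130)):
    I=F["frame"][y0:y1,x0:x1].astype(int); 
E
```

```text
True [-1.51341168 -0.38584552  4.64215818]
[-0.26133471 -0.10795246 -0.43295938]
17.6
```

View pics/fin.png

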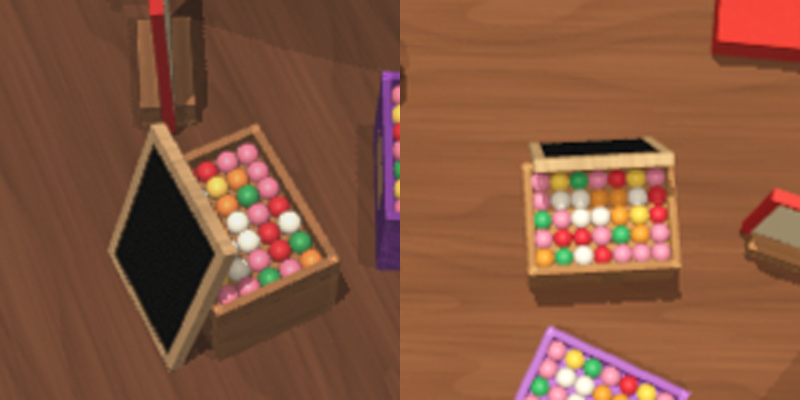

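The board leans on the crate front, with its top strip in the top crop from (530,164) to (673,158). Both boards and the crate look in place. I'll check the strip's pose and whether the crate moved.

```bash
python3 - <<'E'
from h import *; from plan import *
f=dict(np.load("topF.npz")); g=dict(np.load("top0.npz"))
x0,y0,x1,y1=285,172,360,192
I=f["frame"][y0:y1,x0:x1].astype(int); m=(I[...,0]>205)&(I[...,1]>150)&(I[...,1]<225)&(I[...,2]>90)&(I[...,2]<185)
m=cv2.morphologyEx(m.astype(np.uint8),cv2.MORPH_OPEN,np.ones((3,3)))
_,e,n,u=tool(cyaw,20,1)
print("top strip",rect(f,m,(x0,y0),.171),"expected",((np.r_[C,0]+e*(.06+.095*np.tan(np.radians(20)))+n*.006+u*.18)*1000).round(1),90+cyaw)
def shift(n,box):
    a,b=[cv2.cvtColor(dict(np.load(n+k+".npz"))["frame"],cv2.COLOR_RGB2GRAY)[box[1]:box[3],box[0]:box[2]].astype(np.float32) for k in"0F"]
    return np.round(cv2.phaseCorrelate(a,b,cv2.createHanningWindow(a.shape[::-1],cv2.CV_32F))[0],2)
print("px shifts: crate",shift("top",(285,200,358,240)),"jar",shift("top",(200,115,250,170)),"cream",shift("top",(370,190,450,240)))
E
```

```text
top strip (array([593.8, -36.8]), array([138.8,  13.9], dtype=float32), np.float32(94.74)) expected [594.  -36.8 171.2] 94.4
px shifts: crate [0.51 0.01] jar [0.02 0.01] cream [0.02 0.05]
```

```bash
python3 -c "
from workcell import *
print(job_done(),read_time())"
```

```text
the job is handed in; nothing more can be done
the job is handed in; nothing more can be done
```

The chalkboard leans at about 20° on the crate's front, centred and square within about 1 mm and 0.5°; the jar and cream board did not move, the crate moved about 1 mm sideways at most, and the job was handed in at about 18 s with the robot clear.

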